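# Push the wiped window cassette home into the label reader

### The job

Slide the blue-framed glass window, which lies flat on the table, into the slot of the low grey label reader until it is fully home against the stop inside, where it must stay when you let go. The glass has just been wiped: touch only the frame, not the glass, push gently, never ram it, and leave the other things on the table where they are.

Things in the scene. Friction and masses are not known exactly. Their poses are not given: they have to be found in the camera images.
- window: Flat blue frame round a glass pane, lying flat: 100 mm long (x), 92 wide (y), 14 thick, 0.35 to 0.6 kg. Origin: centre of the underside; z up. Frame bars 12 mm wide; the glass lies 6 mm below their top. Three white ticks mark the middle of the trailing bar (-x end); the +x end goes in first. Too wide to grip; it slides on the table (pushing takes 2 to 5 N).
- glass: The glass pane of the window, moves with it (same origin and axes as the window). The robot must not touch it.
- window_front (a point): Middle of the window's leading edge (its +x end), 50 mm ahead of the window's origin and 7 mm above its underside.
- reader: Low grey label reader fixed to the table: flat cover 127 mm wide (y), 115 mm long (x), 22.5 mm high, with a black head 53 mm high on its far end (x from 70 to 110 mm). Origin: middle of the slot mouth, at table height; its x axis points level into the slot, z up. A rigid stop sits inside, out of sight, 50 to 75 mm from the mouth, different each time: a window that is home stands 25 to 50 mm out.
- slot_mouth (a point): Middle of the slot's mouth, 8 mm above the table, over the reader's origin, same axes. The slot is open at the bottom, so the window slides on the table into it; it is 95 mm wide (1.5 mm free each side of the window) and 16.5 mm high. Two short black lead-in cheeks stand 17 mm out in front of the mouth and flare by about 5 mm each side.
- feeler (a joint): Light spring pin on the face of the hidden stop: 0 = standing 8 mm out towards the mouth, 0.008 = pressed flush by a window that rests on the stop. Full press takes 0.5 N, too little to push the window back.
- weight: Small cream-coloured scale weight with a knob, 38 mm across, 40 mm high, standing left of the work; origin under its centre. To be left alone.
- red_tape: Small red reel of tape lying flat, 55 mm across, 11 mm high; origin under its centre. To be left alone.
- tape_masking: Tan roll of masking tape lying flat, 100 mm across, 25 mm high; origin under its centre. To be left alone.
- marker: White and red marker pen lying flat, 135 mm long, 16 mm thick; origin under its centre. To be left alone.

How it is judged (in metres and radians):
At the end, for the whole second after the job is handed in: The window lies flat and at rest inside the slot, its leading edge at the hidden stop (feeler pin pressed by more than 5.5 of its 8 mm), within 5 mm of the slot's middle and 0.06 rad of its direction (value of joint feeler above 0.0055 m and x of window_front in the frame of reader above 0.044 m and y of window_front in the frame of reader between -0.005 and 0.005 m and angle between the x axis of window and the x axis of reader, either way round below 0.06 rad and angle between window's own z axis and vertical below 0.05 rad and linear speed of window below 0.01 m/s); the robot touches nothing.
It fails at once if the robot touches the glass (contact force between the arm and glass above 0.5 N).
It fails at once if the robot's fingers touch the glass (contact force between the fingers and glass above 0.5 N).
It fails at once if the window is rammed (pushed with more than 40 N) (contact force between the fingers and window above 40 N).
It fails at once if a bystander is moved more than 20 mm (distance of any of weight, red_tape, tape_masking, marker from where it was at the start of the episode above 0.02 m).
It also fails if it takes over 64 s, if anything falls off the work surface, if the arm or the gripper's body presses on something with over 40 N, if the wrist force passes 120 N, or if a joint passes its speed limit or range.

### The arm

A 7-joint arm with a two-finger parallel gripper is mounted at the origin on a cart in front of the work surface, level with it; the furniture and walls round the work are solid. World frame = base frame: x ahead of the robot, y to its left, z up, the work surface at z = 0. Lengths are in mm, angles in rad, forces in N, time in s.
With the tool pointing down it reaches from about 400 to 875 mm from the base axis. Payload 6.5 kg.
Tool frame: the origin (TCP) lies midway between the tips of the shut fingers; the grasp point (between the pads) lies 19 mm behind it (arm.grip_depth is the distance from the TCP to the grasp point, in mm); z points along the fingers, y is the line along which they close (so a half turn about z gives the same grasp; the last joint's range is limited). The gripper opens to 88 mm and grips with 3 to 60 N. Pads are 18 mm wide; open, the fingers measure 123 mm over their backs; the gripper's body (75 mm by 187 mm) begins 45 mm behind the grasp point.
Start: joints at [-1.325, 0.536, -0.004, 1.538, 0.003, 1.067, -0.071], TCP at [199.397, 618.653, 238.716] pointing down, gripper open.
Joint ranges: [-2.7, 2.7], [-0.37, 2.16], [-1.27, 1.26], [0.24, 2.4], [-1.31, 4.45], [0.19, 1.91], [-2.76, 2.76]. Speed limits (rad/s): [2.39, 2.39, 3.14, 3.14, 3.14, 3.14, 3.14].

### API

Orientations are given as [roll, pitch, yaw] about the fixed x, y, z axes, in that order (R = Rz(yaw) Ry(pitch) Rx(roll)).
In Python, from bench import arm gives the robot as it stands.
- The arm moves only by the tool carry_out, never from a script. Its argument "steps" is a list of rows, each an object of numbers: "dx", "dy", "dz": the shift along the tool's x, y, z in cm; "ax", "ay", "az": the turn, a rotation vector about the tool's x, y, z in degrees; "fingers": the finger opening in cm, from 0 to 8.81. A call has 1 to 12 rows; each row shifts and turns the commanded pose from where the row before left it, along the tool's axes as they then stand; what a row does not reach is not made up. A row lasts 1/8 s, in which the tool goes at most 62.5 mm and 10.7 degrees, less where a joint would pass 70% of its speed; a pose out of reach is approached as far as the arm can. A call is refused whole if a number of a shift passes 6.25 or a number of a turn 10.7, either way. A call with a gripper value outside its range is refused whole. The fingers move at their own pace and stop on an object; "newtons" is the grip in N (left out, the last holds). Time passes only in rows, so rows that do not move let the fingers close. It gives the time, the measured TCP pose, the force, the opening and the grip force at its end, in the units of the state.
- arm.get_obs(): the state, without advancing time (a new reading comes with each control period).
- arm.read_camera(name): name is "scene" or "top" or "wrist"; returns a dict with "image" (420x560x3 uint8, blue, green, red), "z_map" (420x560 float32, mm along the optical axis (not along the pixel's ray), 0 where there is no reading), "vfov" (degrees; the focal length in pixels is half the picture's height over the tangent of half this angle, whatever the lens; pixels are square), "cx", "cy" (the principal point, pixels), "distortion" ([k1, k2, p1, p2, k3] as OpenCV has them; the pictures are not rectified), "position" and "orientation" of the camera in the world; the wrist camera has in their place "hand_eye" (4x4, takes a point from camera to tool coordinates, whose origin is the TCP and whose axes are the flange's). Camera axes: x right, y down, z forward; pixel columns grow to the right and rows downward; lengths in mm; the calibration is good to about 2 mm. A picture is of the moment at which its call begins: read the wrist's pose just before it.
- arm.close_job(): hands the job in; it is judged then, once.
Trained networks look in a picture, given as the dict that the camera call returned (one of the last four; its "shot" number tells which), for a name from the list of things; names that differ only in an ending like _2 or _b are one class to them, and where a whole thing is asked for, a point or a joint stands for the part that bears it (a point fixed in the world has none). Each returns a list of dicts, best first, with "conf" (0 to 1); they miss things now and then, are a little off and sometimes report something else, mostly with a low value. They report only what shows in the picture. A call takes as long as a camera call.
- arm.trace(picture, label): "pixels" (420x560 bool, what is visible of it) and "position" ([column, row] in pixels, amid what is visible of it).
The state is a dict: "clock": time; "joints": joint angles; "dq": joint speeds; "joint_torque": joint torques, N m; "position": TCP position; "orientation": TCP orientation; "contact_force": force on the tool from outside, world axes, zero at the start; "torque": the same for the moment, N m; "finger_gap": finger opening in mm; "finger_force": force on a finger pad.
Only numpy, scipy, OpenCV 4.12 (cv2) and the standard library are available. Lean on these libraries where they do the work, as an engineer would, in place of code of your own. Each camera call takes 0.05 s, during which the arm holds its last target. There are 200 camera calls.

## Working session

There is one attempt and no reset: what is moved stays moved. The work goes in short steps, Python scripts to look and compute and a tool call to move; the robot and the scene stay as the last step left them, time stands still between calls to the robot, and variables do not carry over. Pictures are saved under pics/ and viewed, at most 10 in all, crops included, and the job is handed in when it is done.

Besides the shell and the picture viewer there is one more tool, called after "Call:" as a command line: name --argument value ..., lists and objects as JSON in quotes. carry_out: Moves the arm, as the interface text tells. Its arguments: {"type":"object","properties":{"steps":{"type":"array","items":{"type":"object","properties":{"dx":{"type":"number"},"dy":{"type":"number"},"dz":{"type":"number"},"ax":{"type":"number"},"ay":{"type":"number"},"az":{"type":"number"},"fingers":{"type":"number"}}}},"newtons":{"type":"number"}},"required":["steps"]}

```bash
mkdir -p pics; cat > h.py <<'E'
import numpy as np, cv2
from scipy.spatial.transform import Rotation as R
from bench import arm
def K(p):
    f=p["image"].shape[0]/2/np.tan(np.radians(p["vfov"])/2)
    return np.array([[f,0,p["cx"]],[0,f,p["cy"]],[0,0,1.]])
def pose(p,o=None):
    if "hand_eye" in p:
        T=np.eye(4);T[:3,:3]=R.from_euler('xyz',o["orientation"]).as_matrix();T[:3,3]=o["position"]
        T=T@np.array(p["hand_eye"]);return T[:3,:3],T[:3,3]
    q=np.array(p["orientation"]); M=q if q.shape==(3,3) else R.from_euler('xyz',q).as_matrix()
    return M,np.array(p["position"])
def rays(p,px):
    u=cv2.undistortPoints(np.array(px,float).reshape(-1,1,2),K(p),np.array(p["distortion"],float)).reshape(-1,2)
    return np.c_[u,np.ones(len(u))]
def atz(p,px,z,o=None):   # pixel -> world on plane height z
    M,t=pose(p,o); d=rays(p,px)@M.T; return t+d*((z-t[2])/d[:,2])[:,None]
def cloud(p,mask,o=None):
    M,t=pose(p,o); r,c=np.nonzero(mask&(p["z_map"]>0)); return (rays(p,np.c_[c,r])*p["z_map"][r,c][:,None])@M.T+t
def proj(p,X,o=None):
    M,t=pose(p,o); return cv2.projectPoints((np.array(X,float)-t)@M,np.zeros(3),np.zeros(3),K(p),np.array(p["distortion"],float))[0].reshape(-1,2)
E
python3 - <<'E'
from h import *
o=arm.get_obs();print({k:np.round(o[k],3).tolist() for k in("clock","position","orientation","contact_force","finger_gap")})
for n in("top","scene"):
    p=arm.read_camera(n);cv2.imwrite(f"pics/{n}0.png",p["image"]);print(n,p["position"],p["orientation"],p["vfov"])
    for l in("window","glass","reader","weight","red_tape","tape_masking","marker"):
        for d in arm.trace(p,l)[:2]:
            if d["conf"]<.3: continue
            m=d["pixels"];X=cloud(p,m)
            s=f'{l} {d["conf"]:.2f} n={m.sum()} pos={np.round(d["position"])}'
            if len(X)>5:
                s+=f' med={np.round(np.median(X,0))} lo={np.round(np.percentile(X,2,0))} hi={np.round(np.percentile(X,98,0))}'
                top=X[:,:2].astype(np.float32); r=cv2.minAreaRect(top); s+=f' rect={np.round(r[0])}{np.round(r[1])}{r[2]:.1f}'
            print(s)
E
```

```text
{'clock': 0.0, 'position': [199.234, 618.09, 237.862], 'orientation': [-3.14, 0.0, 2.83], 'contact_force': [0.851, -0.877, -0.388], 'finger_gap': 88.505}
top [ 442.13276361 -248.27800243  879.54734852] [-2.96514035  0.0071905  -1.58645557] 52.167891251645365
window 0.80 n=2195 pos=[245. 240.] med=[ 526. -185.   10.] lo=[ 478. -229.    6.] hi=[ 574. -141.   17.] rect=[ 526. -185.][ 91. 100.]85.4
window 0.51 n=490 pos=[151. 241.] med=[522.  -2.  11.] lo=[499. -28.   7.] hi=[546.  24.  14.] rect=[522.  -2.][56. 52.]75.5
glass 0.86 n=1252 pos=[244. 239.] med=[ 527. -185.    9.] lo=[ 491. -218.    6.] hi=[ 564. -151.   12.] rect=[ 527. -184.][68. 77.]84.8
reader 0.62 n=3475 pos=[264. 143.] med=[ 723. -227.   24.] lo=[ 659. -294.   14.] hi=[ 777. -164.   56.] rect=[ 724. -229.][148. 132.]14.3
weight 0.66 n=301 pos=[174. 202.] med=[607. -41.  28.] lo=[592. -54.   6.] hi=[626. -21.  41.] rect=[610. -37.][37. 34.]45.0
red_tape 0.57 n=586 pos=[160. 243.] med=[522.  -3.  10.] lo=[497. -29.  -0.] hi=[548.  24.  14.] rect=[522.  -2.][56. 55.]89.2
tape_masking 0.83 n=998 pos=[412. 263.] med=[ 468.
[... 871 characters left out ...]
 529. -189.][112. 111.]84.4
reader 0.86 n=2803 pos=[236. 221.] med=[ 719. -202.   21.] lo=[ 646. -294.   -2.] hi=[ 775. -155.   53.] rect=[ 733. -253.][155. 195.]14.5
weight 0.67 n=431 pos=[241. 293.] med=[602. -26.  25.] lo=[590. -47.   1.] hi=[623. -16.  40.] rect=[611. -42.][35. 58.]23.1
red_tape 0.85 n=660 pos=[270. 321.] med=[520.   3.   9.] lo=[495. -24.   0.] hi=[545.  27.  12.] rect=[521.  -2.][62. 54.]84.6
tape_masking 0.89 n=939 pos=[385. 190.] med=[ 466. -474.   17.] lo=[ 421. -530.   -1.] hi=[ 513. -434.   25.] rect=[ 470. -501.][103. 143.]15.8
marker 0.84 n=315 pos=[310. 184.] med=[ 639. -418.   10.] lo=[ 578. -428.    1.] hi=[ 706. -412.   15.] rect=[ 643. -429.][ 36. 139.]88.9
```

View pics/top0.png

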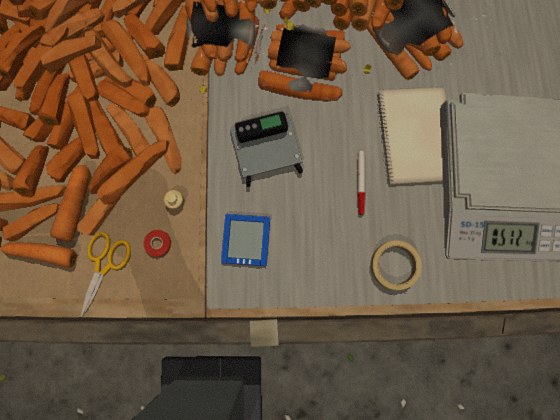

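```bash
python3 - <<'E'
from h import *
p=arm.read_camera("top");print(arm.get_obs()["clock"])
# crop x4, with reader and window enlarged
im=p["image"][110:290,190:345];cv2.imwrite("pics/top_crop.png",cv2.resize(im,None,fx=3.3,fy=3.3,interpolation=cv2.INTER_CUBIC))
X=cloud(p,np.ones((420,560),bool))
s=(X[:,0]>630)&(X[:,0]<790)&(X[:,1]>-310)&(X[:,1]<-140)
for a,b in((18,28),(45,60)):
    Y=X[s&(X[:,2]>a)&(X[:,2]<b)];r=cv2.minAreaRect(Y[:,:2].astype(np.float32));print(a,len(Y),r,np.median(Y[:,2]))
t=X[(X[:,0]>350)&(X[:,0]<450)&(abs(X[:,1]+180)<60)];print("table",np.median(t[:,2]))
d=arm.trace(p,"window")[0];Y=cloud(p,d["pixels"]);print(cv2.minAreaRect(Y[:,:2].astype(np.float32)))
# pixel contour at top height 14
c=max(cv2.findContours(d["pixels"].astype(np.uint8),0,2)[0],key=cv2.contourArea)
print(cv2.minAreaRect(atz(p,c.reshape(-1,2),14)[:,:2].astype(np.float32)))
E
```

```text
0.85
18 2283 ((715.4833984375, -229.63351440429688), (131.9976806640625, 127.66822052001953), 13.818866729736328) 23.465207723092817
45 969 ((756.2135009765625, -219.2811279296875), (41.281829833984375, 106.33409118652344), 13.41627311706543) 53.36249546544252
table 1.6042746726169526
((528.148681640625, -183.13079833984375), (94.27143859863281, 103.4422378540039), 84.90253448486328)
((527.0672607421875, -184.13148498535156), (92.61368560791016, 101.7081298828125), 84.83490753173828)
```

View pics/top_crop.png

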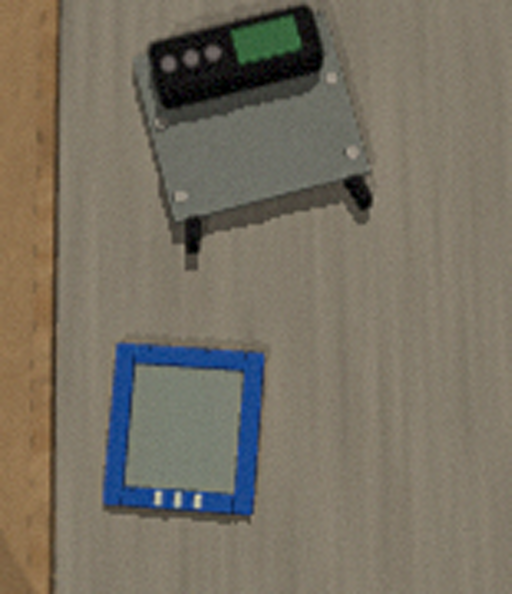

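The top view shows the blue window at about (245,240) px, ticks at the bottom (robot side), yaw about -5°. The reader is at about (267,145) px with its mouth facing the robot, yaw about +14°. So the window sits about 89 mm left of the slot axis. My plan is to push its left side with both fingers until it is square and on the axis, then push the trailing bar in. First I'll move over the work for a closer look.

Call:
carry_out --steps '[{"dx": -3.55,"dy": -4.1,"dz": -0.4,"fingers": 5.5},{"dx": -3.55,"dy": -4.1,"dz": -0.4},{"dx": -3.55,"dy": -4.1,"dz": -0.4},{"dx": -3.55,"dy": -4.1,"dz": -0.4},{"dx": -3.55,"dy": -4.1,"dz": -0.4},{"dx": -3.55,"dy": -4.1,"dz": -0.4},{"dx": -3.55,"dy": -4.1,"dz": -0.4},{"dx": -3.55,"dy": -4.1,"dz": -0.4},{"dx": -3.55,"dy": -4.1,"dz": -0.4},{"dx": -3.55,"dy": -4.1,"dz": -0.4},{"dx": -3.55,"dy": -4.1,"dz": -0.4},{"dx": -3.55,"dy": -4.1,"dz": -0.4}]'

```text
validation failed for argument at $.st...
```

Call:
carry_out --steps '[{"dx": -3.55,"dy": -4.1,"dz": -0.4},{"dx": -3.55,"dy": -4.1,"dz": -0.4},{"dx": -3.55,"dy": -4.1,"dz": -0.4},{"dx": -3.55,"dy": -4.1,"dz": -0.4},{"az": 9.7},{"az": 9.7},{"az": 9.7},{"az": 9.7},{"az": 9.7},{"az": 9.7},{"dx": 0},{"dx": 0}]'

```text
validation failed for argument at $.st...
```

```bash
python3 - <<'E'
from h import *
o=arm.get_obs();p=arm.read_camera("wrist");print(o["clock"],np.round(o["position"],1),np.degrees(o["orientation"]).round(1),o["finger_gap"],np.round(p["hand_eye"],2).tolist())
cv2.imwrite("pics/w1.png",p["image"])
for l in("window","reader"):
    for d in arm.trace(p,l)[:1]:
        m=d["pixels"];X=cloud(p,m,o);z=14 if l=="window" else 22.5
        print(l,d["conf"],m.sum(),np.round(d["position"]),np.round(np.median(X,0)))
        c=max(cv2.findContours(m.astype(np.uint8),0,2)[0],key=cv2.contourArea).reshape(-1,2)
        print(cv2.minAreaRect(atz(p,c,z,o)[:,:2].astype(np.float32)))
        if l=="reader":
            for a,b in((19,27),(47,58)):
                Y=X[(X[:,2]>a)&(X[:,2]<b)];print(a,len(Y),cv2.minAreaRect(Y[:,:2].astype(np.float32)) if len(Y)>5 else "")
E
```

```text
0.9 [199.4 618.7 238.7] [180.    0.  162.1] 87.85339875070211 [[0.0, -0.97, -0.26, 67.27], [1.0, 0.0, 0.0, -0.46], [-0.0, -0.26, 0.97, -145.13], [0.0, 0.0, 0.0, 1.0]]
```

View pics/w1.png

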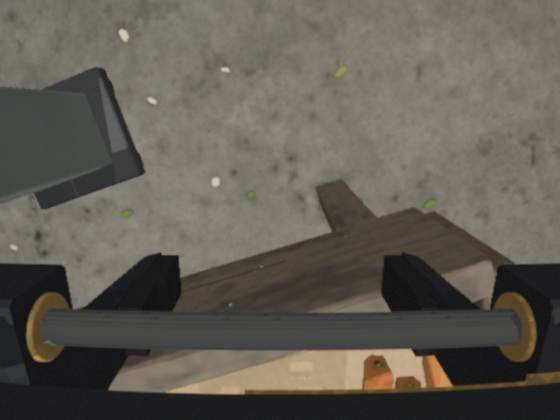

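The move calls were refused before anything moved, and the wrist picture shows only the floor and the cart edge. I'll try again with every field given in each row.

Call:
carry_out --steps '[{"dx": -3.55,"dy": -4.1,"dz": -0.4,"ax": 0,"ay": 0,"az": 0,"fingers": 5.5},{"dx": -3.55,"dy": -4.1,"dz": -0.4,"ax": 0,"ay": 0,"az": 0,"fingers": 5.5}]'

```text
clock: 1.3
position: [242.2, 517.8, 246.6]
orientation: [3.142, 0.0, 2.831]
contact_force: [1.2, 0.3, 0.5]
finger_gap: 70.3
finger_force: 0.0
```

Call:
carry_out --steps '[{"dx": -3.55,"dy": -4.1,"dz": -0.4},{"dx": -3.55,"dy": -4.1,"dz": -0.4},{"dx": -3.55,"dy": -4.1,"dz": -0.4},{"dx": -3.55,"dy": -4.1,"dz": -0.4},{"dx": -3.55,"dy": -4.1,"dz": -0.4},{"dx": -3.55,"dy": -4.1,"dz": -0.4},{"dx": -3.55,"dy": -4.1,"dz": -0.4},{"dx": -3.55,"dy": -4.1,"dz": -0.4},{"dx": -3.55,"dy": -4.1,"dz": -0.4},{"dx": -3.55,"dy": -4.1,"dz": -0.4},{"dx": -3.55,"dy": -4.1,"dz": -0.4},{"dx": -3.55,"dy": -4.1,"dz": -0.4}]'

```text
validation failed for argument at $.st...
```

All fields are needed in every row, then.

Call:
carry_out --steps '[{"dx": -3.55,"dy": -4.1,"dz": -0.4,"ax": 0,"ay": 0,"az": 0,"fingers": 5.5},{"dx": -3.55,"dy": -4.1,"dz": -0.4,"ax": 0,"ay": 0,"az": 0,"fingers": 5.5},{"dx": -3.55,"dy": -4.1,"dz": -0.4,"ax": 0,"ay": 0,"az": 0,"fingers": 5.5},{"dx": -3.55,"dy": -4.1,"dz": -0.4,"ax": 0,"ay": 0,"az": 0,"fingers": 5.5},{"dx": -3.55,"dy": -4.1,"dz": -0.4,"ax": 0,"ay": 0,"az": 0,"fingers": 5.5},{"dx": -3.55,"dy": -4.1,"dz": -0.4,"ax": 0,"ay": 0,"az": 0,"fingers": 5.5},{"dx": -3.55,"dy": -4.1,"dz": -0.4,"ax": 0,"ay": 0,"az": 0,"fingers": 5.5},{"dx": -3.55,"dy": -4.1,"dz": -0.4,"ax": 0,"ay": 0,"az": 0,"fingers": 5.5},{"dx": -3.55,"dy": -4.1,"dz": -0.4,"ax": 0,"ay": 0,"az": 0,"fingers": 5.5},{"dx": -3.55,"dy": -4.1,"dz": -0.4,"ax": 0,"ay": 0,"az": 0,"fingers": 5.5},{"dx": -3.55,"dy": -4.1,"dz": -0.4,"ax": 0,"ay": 0,"az": 0,"fingers": 5.5},{"dx": -3.55,"dy": -4.1,"dz": -0.4,"ax": 0,"ay": 0,"az": 0,"fingers": 5.5}]'

```text
clock: 2.8
position: [497.0, -81.6, 295.2]
orientation: [3.141, 0.001, 2.83]
contact_force: [0.0, 0.6, 0.7]
finger_gap: 54.9
finger_force: 0.0
```

Call:
carry_out --steps '[{"dx": -3.55,"dy": -4.1,"dz": -0.4,"ax": 0,"ay": 0,"az": 0,"fingers": 5.5},{"dx": -3.55,"dy": -4.1,"dz": -0.4,"ax": 0,"ay": 0,"az": 0,"fingers": 5.5},{"dx": 0,"dy": 0,"dz": 0,"ax": 0,"ay": 0,"az": 9.7,"fingers": 5.5},{"dx": 0,"dy": 0,"dz": 0,"ax": 0,"ay": 0,"az": 9.7,"fingers": 5.5},{"dx": 0,"dy": 0,"dz": 0,"ax": 0,"ay": 0,"az": 9.7,"fingers": 5.5},{"dx": 0,"dy": 0,"dz": 0,"ax": 0,"ay": 0,"az": 9.7,"fingers": 5.5},{"dx": 0,"dy": 0,"dz": 0,"ax": 0,"ay": 0,"az": 9.7,"fingers": 5.5},{"dx": 0,"dy": 0,"dz": 0,"ax": 0,"ay": 0,"az": 9.7,"fingers": 5.5},{"dx": 0,"dy": 0,"dz": 0,"ax": 0,"ay": 0,"az": 0,"fingers": 5.5}]'

```text
clock: 3.92
position: [538.9, -179.7, 302.7]
orientation: [-3.141, 0.0, 1.816]
contact_force: [-0.1, -0.3, -0.1]
finger_gap: 54.7
finger_force: 0.0
```

```bash
cat > look.py <<'E'
from h import *
import sys
def corner_fit(p,m,z,o):
    c=max(cv2.findContours(m.astype(np.uint8),0,2)[0],key=cv2.contourArea).reshape(-1,2)
    return cv2.minAreaRect(atz(p,c,z,o)[:,:2].astype(np.float32))
o=arm.get_obs();p=arm.read_camera("wrist");print(o["clock"],np.round(o["position"],1),np.degrees(o["orientation"]).round(1),round(o["finger_gap"],1))
cv2.imwrite(f"pics/{sys.argv[1]}.png",p["image"])
for l in("window","reader"):
    for d in arm.trace(p,l)[:1]:
        m=d["pixels"];X=cloud(p,m,o)
        print(l,round(d["conf"],2),m.sum(),np.round(d["position"]),np.round(np.median(X,0)),corner_fit(p,m,14 if l=="window" else 22.5,o))
        if l=="reader":
            for a,b in((19,27),(47,58)):
                Y=X[(X[:,2]>a)&(X[:,2]<b)];print(a,len(Y),cv2.minAreaRect(Y[:,:2].astype(np.float32)) if len(Y)>5 else "")
E
python3 look.py w2
```

```text
3.925 [ 538.9 -179.7  302.7] [-180.    0.  104.] 54.7
window 0.83 6317 [268. 172.] [ 524. -181.    8.] ((525.0069580078125, -182.0050811767578), (92.14482116699219, 98.9465103149414), 84.83280944824219)
reader 0.85 7728 [418. 232.] [ 723. -205.   22.] ((716.4317016601562, -224.3966522216797), (144.75396728515625, 128.52325439453125), 14.288524627685547)
19 4876 ((708.9722900390625, -228.38055419921875), (123.11940002441406, 125.96207427978516), 13.70498275756836)
47 1700 ((749.3694458007812, -198.75274658203125), (38.993263244628906, 67.86674499511719), 14.580580711364746)
```

View pics/w2.png

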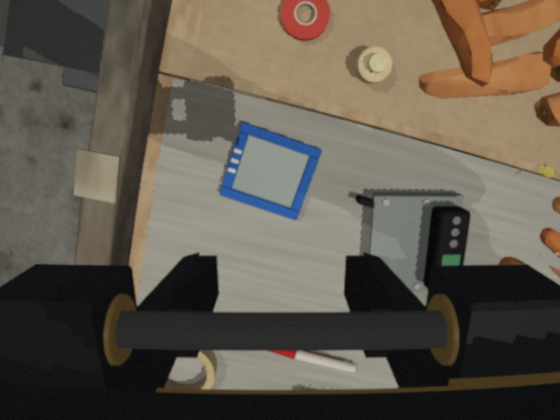

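The wrist view shows the window at about (268,172) px with its ticks to the left, at (526,-182) with yaw -5.2°, which matches the top view. The reader is at about (418,232) px, with its mouth edge running down from the corner at (374,196). Next I'll pin down the mouth.

```bash
python3 - <<'E'
from h import *
o=arm.get_obs();w=arm.read_camera("wrist");p=arm.read_camera("top")
print("wrist mouth pts",atz(w,[[374,196],[370,250]],22.5,o).round(1).tolist())
def fit(cam,o):
    M,t=pose(cam,o);X=cloud(cam,np.ones(cam["z_map"].shape,bool),o)
    a=np.radians(13.8);e=np.array([np.cos(a),np.sin(a)]);n=np.array([-e[1],e[0]])
    q=X[:,:2]-[669,-241];x=q@e;y=q@n
    s=(X[:,2]>19)&(X[:,2]<27)&(x>-40)&(x<65)&(abs(y)<75)
    pts=X[s,:2];x=x[s];y=y[s]
    # front edge: min x by y bin
    E=[];
    for yb in np.arange(-50,52,6):
        k=(y>=yb)&(y<yb+6)
        if k.sum()>8: E.append((yb+3,np.percentile(x[k],4)))
    E=np.array(E);f=np.polyfit(E[:,0],E[:,1],1) if len(E)>3 else None
    L=[]
    for xb in np.arange(5,60,5):
        k=(x>=xb)&(x<xb+5)
        if k.sum()>8: L.append((xb,np.percentile(y[k],1),np.percentile(y[k],99)))
    print("front slope/int",f,len(E));print(np.round(L,1).tolist())
fit(w,o);fit(p,None)
print("top mouth corners",atz(p,[[243.9,176.1],[302.1,162.1]],22.5).round(1).tolist())
E
```

```text
wrist mouth pts [[652.3, -178.1, 22.5], [668.7, -244.7, 22.5]]
front slope/int [-0.45971595 12.28554134] 17
[[5.0, -10.1, 64.6], [10.0, -11.3, 64.8], [15.0, -19.4, 64.4], [20.0, -22.9, 64.6], [25.0, -28.5, 64.5], [30.0, -32.7, 64.8], [35.0, -39.1, 64.1], [40.0, -43.3, 64.6], [45.0, -48.2, 64.5], [50.0, -53.7, 64.6], [55.0, -58.2, 64.5]]
front slope/int [-0.01932636  1.40295063] 17
[[5.0, -61.3, 51.6], [10.0, -61.7, 51.7], [15.0, -62.1, 50.7], [20.0, -61.2, 51.8], [25.0, -62.0, 51.4], [30.0, -61.5, 51.2], [35.0, -62.2, 52.1], [40.0, -61.8, 51.1], [45.0, -61.8, 48.3], [50.0, -62.3, 44.6], [55.0, -61.8, 39.6]]
top mouth corners [[655.6, -182.5, 22.5], [683.3, -303.0, 22.5]]
```

Call:
carry_out --steps '[{"dx": 4.7,"dy": -0.6,"dz": 0,"ax": 0,"ay": 0,"az": 0,"fingers": 5.5},{"dx": 4.7,"dy": -0.6,"dz": 0,"ax": 0,"ay": 0,"az": 0,"fingers": 5.5},{"dx": 0,"dy": 0,"dz": 5,"ax": 0,"ay": 0,"az": 0,"fingers": 5.5},{"dx": 0,"dy": 0,"dz": 5,"ax": 0,"ay": 0,"az": 0,"fingers": 5.5},{"dx": 0,"dy": 0,"dz": 5,"ax": 0,"ay": 0,"az": 0,"fingers": 5.5},{"dx": 0,"dy": 0,"dz": 5,"ax": 0,"ay": 0,"az": 0,"fingers": 5.5},{"dx": 0,"dy": 0,"dz": 4,"ax": 0,"ay": 0,"az": 0,"fingers": 5.5},{"dx": 0,"dy": 0,"dz": 3,"ax": 0,"ay": 0,"az": 0,"fingers": 5.5},{"dx": 0,"dy": 0,"dz": 1.7,"ax": 0,"ay": 0,"az": 0,"fingers": 5.5},{"dx": 0,"dy": 0,"dz": 1,"ax": 0,"ay": 0,"az": 0,"fingers": 5.5},{"dx": 0,"dy": 0,"dz": 0,"ax": 0,"ay": 0,"az": 0,"fingers": 5.5}]'

```text
clock: 5.55
position: [504.7, -91.7, 5.9]
orientation: [3.141, -0.0, 1.814]
contact_force: [0.1, -0.2, -0.1]
finger_gap: 55.4
finger_force: 0.0
```

Call:
carry_out --steps '[{"dx": -0.9,"dy": 0,"dz": 0,"ax": 0,"ay": 0,"az": 0,"fingers": 5.5},{"dx": -0.9,"dy": 0,"dz": 0,"ax": 0,"ay": 0,"az": 0,"fingers": 5.5},{"dx": -0.4,"dy": 0,"dz": 0,"ax": 0,"ay": 0,"az": 0,"fingers": 5.5},{"dx": -0.4,"dy": 0,"dz": 0,"ax": 0,"ay": 0,"az": 0,"fingers": 5.5},{"dx": -0.4,"dy": 0,"dz": 0,"ax": 0,"ay": 0,"az": 0,"fingers": 5.5},{"dx": -0.4,"dy": 0,"dz": 0,"ax": 0,"ay": 0,"az": 0,"fingers": 5.5},{"dx": -0.4,"dy": 0,"dz": 0,"ax": 0,"ay": 0,"az": 0,"fingers": 5.5},{"dx": -0.4,"dy": 0,"dz": 0,"ax": 0,"ay": 0,"az": 0,"fingers": 5.5},{"dx": -0.4,"dy": 0,"dz": 0,"ax": 0,"ay": 0,"az": 0,"fingers": 5.5},{"dx": -0.4,"dy": 0,"dz": 0,"ax": 0,"ay": 0,"az": 0,"fingers": 5.5},{"dx": -0.4,"dy": 0,"dz": 0,"ax": 0,"ay": 0,"az": 0,"fingers": 5.5},{"dx": -0.4,"dy": 0,"dz": 0,"ax": 0,"ay": 0,"az": 0,"fingers": 5.5}]'

```text
clock: 7.05
position: [518.5, -148.3, 5.7]
orientation: [-3.142, 0.0, 1.814]
contact_force: [-1.0, 2.1, 1.2]
finger_gap: 54.7
finger_force: 1.4
```

Call:
carry_out --steps '[{"dx": -0.4,"dy": 0,"dz": 0,"ax": 0,"ay": 0,"az": 0,"fingers": 5.5},{"dx": -0.4,"dy": 0,"dz": 0,"ax": 0,"ay": 0,"az": 0,"fingers": 5.5},{"dx": -0.4,"dy": 0,"dz": 0,"ax": 0,"ay": 0,"az": 0,"fingers": 5.5},{"dx": -0.4,"dy": 0,"dz": 0,"ax": 0,"ay": 0,"az": 0,"fingers": 5.5},{"dx": -0.4,"dy": 0,"dz": 0,"ax": 0,"ay": 0,"az": 0,"fingers": 5.5},{"dx": -0.4,"dy": 0,"dz": 0,"ax": 0,"ay": 0,"az": 0,"fingers": 5.5}]'

```text
clock: 7.8
position: [524.7, -171.4, 5.7]
orientation: [3.141, 0.0, 1.815]
contact_force: [-1.0, 2.5, -0.4]
finger_gap: 54.7
finger_force: 1.3
```

```bash
cat > top.py <<'E'
from h import *
import sys
a=np.radians(13.8);e=np.array([np.cos(a),np.sin(a)]);n=np.array([-e[1],e[0]]);O=np.array([669.2,-239.7])
rf=lambda P:((np.array(P)[:2]-O)@e,(np.array(P)[:2]-O)@n)
if __name__=="__main__":
    o=arm.get_obs();print(o["clock"],"tcp rf",np.round(rf(o["position"]),1),np.round(o["contact_force"],1))
    p=arm.read_camera("top");d=arm.trace(p,"window")[0];m=d["pixels"]
    c=max(cv2.findContours(m.astype(np.uint8),0,2)[0],key=cv2.contourArea).reshape(-1,2)
    r=cv2.minAreaRect(atz(p,c,14)[:,:2].astype(np.float32));print(d["conf"],r,"rf",np.round(rf(r[0]),1))
    if len(sys.argv)>1:
        cv2.imwrite(f"pics/{sys.argv[1]}.png",cv2.resize(p["image"][110:290,170:355],None,fx=3,fy=3,interpolation=cv2.INTER_CUBIC))
E
python3 top.py t1
```

```text
7.8 tcp rf [-124.1  100.8] [-1.   2.5 -0.4]
0.83 ((555.0117797851562, -232.67686462402344), (100.91490173339844, 72.01520538330078), 11.972861289978027) rf [-109.2   34.1]
```

View pics/t1.png

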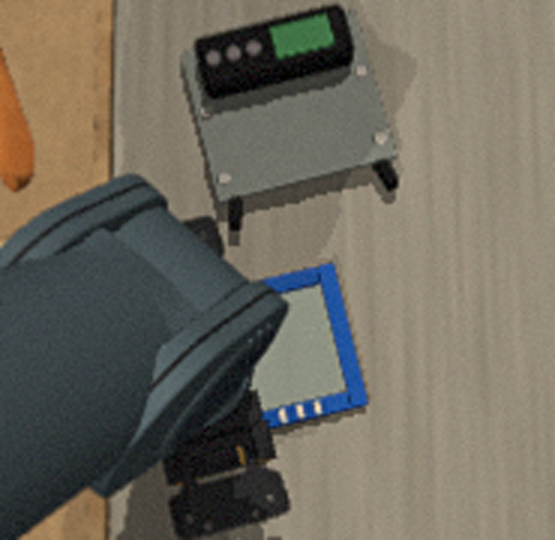

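The arm hides part of the window, but its right side is square with the reader: right bar from about (330,270) to (365,400) px, yaw about 12–14°. Pushing on to the slot axis.

Call:
carry_out --steps '[{"dx": -0.4,"dy": 0,"dz": 0,"ax": 0,"ay": 0,"az": 0,"fingers": 5.5},{"dx": -0.4,"dy": 0,"dz": 0,"ax": 0,"ay": 0,"az": 0,"fingers": 5.5},{"dx": -0.4,"dy": 0,"dz": 0,"ax": 0,"ay": 0,"az": 0,"fingers": 5.5},{"dx": -0.4,"dy": 0,"dz": 0,"ax": 0,"ay": 0,"az": 0,"fingers": 5.5},{"dx": -0.4,"dy": 0,"dz": 0,"ax": 0,"ay": 0,"az": 0,"fingers": 5.5},{"dx": -0.4,"dy": 0,"dz": 0,"ax": 0,"ay": 0,"az": 0,"fingers": 5.5},{"dx": -0.4,"dy": 0,"dz": 0,"ax": 0,"ay": 0,"az": 0,"fingers": 5.5},{"dx": -0.4,"dy": 0,"dz": 0,"ax": 0,"ay": 0,"az": 0,"fingers": 5.5},{"dx": -0.4,"dy": 0,"dz": 0,"ax": 0,"ay": 0,"az": 0,"fingers": 5.5},{"dx": -0.4,"dy": 0,"dz": 0,"ax": 0,"ay": 0,"az": 0,"fingers": 5.5},{"dx": -0.4,"dy": 0,"dz": 0,"ax": 0,"ay": 0,"az": 0,"fingers": 5.5},{"dx": -0.1,"dy": 0,"dz": 0,"ax": 0,"ay": 0,"az": 0,"fingers": 5.5}]'

```text
clock: 9.4
position: [535.2, -215.6, 5.7]
orientation: [3.142, 0.001, 1.814]
contact_force: [-0.8, 4.4, 2.0]
finger_gap: 54.9
finger_force: 2.0
```

Call:
carry_out --steps '[{"dx": 0,"dy": 0,"dz": 0,"ax": 0,"ay": 0,"az": 0,"fingers": 5.5},{"dx": 1,"dy": 0,"dz": 0,"ax": 0,"ay": 0,"az": 0,"fingers": 5.5},{"dx": 3,"dy": 0,"dz": 0,"ax": 0,"ay": 0,"az": 0,"fingers": 5.5},{"dx": 0,"dy": 0,"dz": -5,"ax": 0,"ay": 0,"az": 0,"fingers": 5.5},{"dx": 0,"dy": 0,"dz": -6,"ax": 0,"ay": 0,"az": 0,"fingers": 5.5},{"dx": 0,"dy": 0,"dz": -6,"ax": 0,"ay": 0,"az": 0,"fingers": 5.5},{"dx": 0,"dy": 0,"dz": -6,"ax": 0,"ay": 0,"az": 0,"fingers": 5.5},{"dx": 0,"dy": -5,"dz": 0,"ax": 0,"ay": 0,"az": 0,"fingers": 5.5},{"dx": 0,"dy": -5,"dz": 0,"ax": 0,"ay": 0,"az": 0,"fingers": 5.5},{"dx": 0,"dy": 0,"dz": 0,"ax": 0,"ay": 0,"az": 0,"fingers": 5.5}]'

```text
clock: 10.65
position: [424.9, -201.0, 235.6]
orientation: [-3.141, -0.002, 1.809]
contact_force: [0.6, -0.2, 0.1]
finger_gap: 54.8
finger_force: 0.0
```

```bash
python3 top.py t2; python3 look.py w3
```

```text
10.65 tcp rf [-228.    95.9] [ 0.6 -0.2  0.1]
0.61 ((563.6989135742188, -268.1399841308594), (104.06065368652344, 93.98597717285156), 12.248355865478516) rf [-109.2   -2.5]
10.75 [ 428.7 -200.   235.9] [179.9   0.  103.9] 54.6
window 0.59 4476 [396. 254.] [ 567. -245.   11.] ((559.67041015625, -263.7588806152344), (103.92144775390625, 95.31068420410156), 13.588521957397461)
reader 0.93 4491 [528. 238.] [ 698. -193.   22.] ((693.5139770507812, -205.27723693847656), (128.10247802734375, 85.97434997558594), 12.395544052124023)
19 3396 ((686.2550659179688, -196.7369384765625), (99.40718078613281, 67.9273910522461), 5.5176873207092285)
47 38 ((733.1329345703125, -214.8376007080078), (2.6068291664123535, 24.31926727294922), 20.519765853881836)
```

View pics/t2.png

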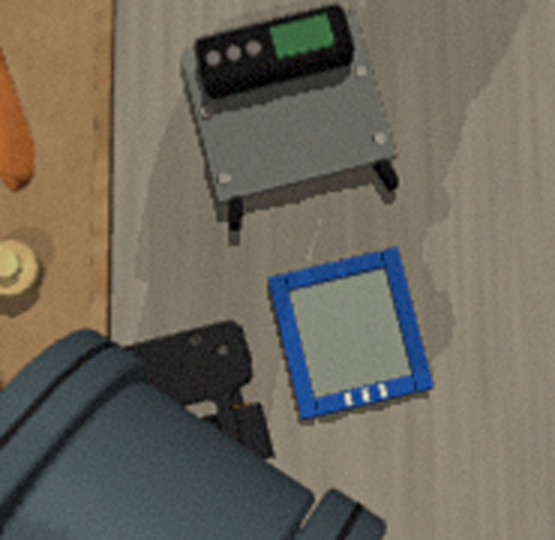

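The top view shows the window almost on the slot axis: front-bar middle at about (334,263) px against the mouth middle at (308,180). It is within about 3 mm and 2°, inside the cheeks' flare, and the weight hasn't moved. Next I'll go behind the trailing bar.

Call:
carry_out --steps '[{"dx": 0,"dy": 0,"dz": 0,"ax": 0,"ay": 0,"az": 10,"fingers": 5.5},{"dx": 0,"dy": 0,"dz": 0,"ax": 0,"ay": 0,"az": 10,"fingers": 5.5},{"dx": 0,"dy": 0,"dz": 0,"ax": 0,"ay": 0,"az": 10,"fingers": 5.5},{"dx": 0,"dy": 0,"dz": 0,"ax": 0,"ay": 0,"az": 10,"fingers": 5.5},{"dx": 0,"dy": 0,"dz": 0,"ax": 0,"ay": 0,"az": 10,"fingers": 5.5},{"dx": 0,"dy": 0,"dz": 0,"ax": 0,"ay": 0,"az": 10,"fingers": 5.5},{"dx": 0,"dy": 0,"dz": 0,"ax": 0,"ay": 0,"az": 10,"fingers": 5.5},{"dx": 0,"dy": 0,"dz": 0,"ax": 0,"ay": 0,"az": 10,"fingers": 5.5},{"dx": 0,"dy": 0,"dz": 0,"ax": 0,"ay": 0,"az": 10,"fingers": 5.5},{"dx": 1.4,"dy": 4.8,"dz": 0,"ax": 0,"ay": 0,"az": 0,"fingers": 5.5},{"dx": 1.4,"dy": 4.8,"dz": 0,"ax": 0,"ay": 0,"az": 0,"fingers": 5.5},{"dx": 0,"dy": 0,"dz": 0,"ax": 0,"ay": 0,"az": 0,"fingers": 5.5}]'

```text
clock: 12.4
position: [479.9, -290.0, 235.5]
orientation: [3.138, 0.001, 0.241]
contact_force: [-0.6, -0.4, 0.1]
finger_gap: 55.4
finger_force: 0.0
```

```bash
python3 top.py; python3 look.py w4
```

```text
12.4 tcp rf [-195.8   -3.7] [-0.6 -0.4  0.1]
12.5 [ 478.8 -286.6  235.1] [-1.80e+02  1.00e-01  1.39e+01] 55.1
window 0.77 10108 [284.  95.] [ 564. -266.    8.] ((562.1883544921875, -266.5615234375), (99.98567962646484, 91.50028991699219), 12.601373672485352)Traceback (most recent call last):
  File "top.py", line 7, in <module>
    p=arm.read_camera("top");d=arm.trace(p,"window")[0];m=d["pixels"]
                               ~~~~~~~~~~~~~~~~~~~~~^^^
IndexError: list index out of range
```

View pics/w4.png

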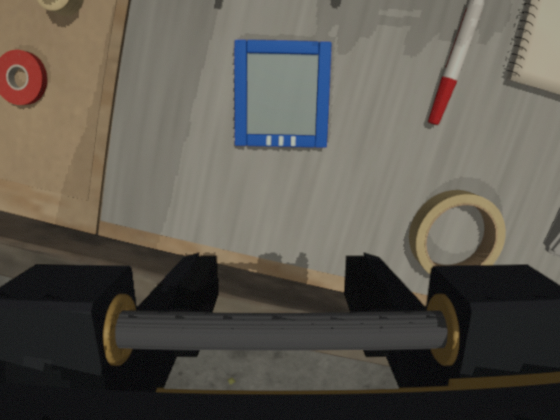

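```bash
python3 - <<'E'
from top import *
o=arm.get_obs();p=arm.read_camera("wrist")
P=atz(p,[[219.5,3],[336,3],[284,45],[286,140],[284,95]],14,o)
print(np.round([rf(x) for x in P],1).tolist(), np.round(rf(o["position"]),1),p["cx"],p["distortion"])
cv2.imwrite("pics/w5.png",cv2.resize(p["image"][0:60,180:380],None,fx=4,fy=4,interpolation=cv2.INTER_CUBIC))
E
```

```text
[[-26.9, 58.9], [-26.6, -48.8], [-64.6, -0.9], [-153.2, -3.4], [-110.4, -1.2]] [-195.8    1.2] 280.9061354723936 [-0.09221315  0.          0.          0.          0.        ]
```

View pics/w5.png

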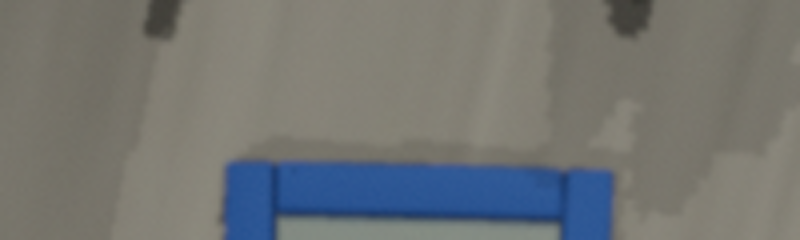

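The cheek tips are at about (220,3) and (338,3) px, with their middle at 279. The window's front middle is at 285, so it sits about 4 mm to the right of the axis. I'll push with a slight drift to the left.

Call:
carry_out --steps '[{"dx": 0,"dy": 0,"dz": 5,"ax": 0,"ay": 0,"az": 0,"fingers": 5.5},{"dx": 0,"dy": 0,"dz": 5,"ax": 0,"ay": 0,"az": 0,"fingers": 5.5},{"dx": 0,"dy": 0,"dz": 5,"ax": 0,"ay": 0,"az": 0,"fingers": 5.5},{"dx": 0,"dy": 0,"dz": 4,"ax": 0,"ay": 0,"az": 0,"fingers": 5.5},{"dx": 0,"dy": 0,"dz": 2.5,"ax": 0,"ay": 0,"az": 0,"fingers": 5.5},{"dx": 0,"dy": 0,"dz": 1.4,"ax": 0,"ay": 0,"az": 0,"fingers": 5.5},{"dx": 0.6,"dy": 0,"dz": 0,"ax": 0,"ay": 0,"az": 0,"fingers": 5.5},{"dx": 0.6,"dy": 0,"dz": 0,"ax": 0,"ay": 0,"az": 0,"fingers": 5.5},{"dx": 0.6,"dy": 0,"dz": 0,"ax": 0,"ay": 0,"az": 0,"fingers": 5.5},{"dx": 0.3,"dy": 0,"dz": 0,"ax": 0,"ay": 0,"az": 0,"fingers": 5.5},{"dx": 0.3,"dy": 0,"dz": 0,"ax": 0,"ay": 0,"az": 0,"fingers": 5.5},{"dx": 0.3,"dy": 0,"dz": 0,"ax": 0,"ay": 0,"az": 0,"fingers": 5.5}]'

```text
clock: 14.2
position: [504.3, -280.5, 6.8]
orientation: [3.141, 0.001, 0.243]
contact_force: [-3.8, -1.2, 2.4]
finger_gap: 54.7
finger_force: 1.8
```

Call:
carry_out --steps '[{"dx": 0.3,"dy": 0,"dz": 0,"ax": 0,"ay": 0,"az": 0,"fingers": 5.5},{"dx": 0.3,"dy": -0.04,"dz": 0,"ax": 0,"ay": 0,"az": 0,"fingers": 5.5},{"dx": 0.3,"dy": -0.05,"dz": 0,"ax": 0,"ay": 0,"az": 0,"fingers": 5.5},{"dx": 0.3,"dy": -0.05,"dz": 0,"ax": 0,"ay": 0,"az": 0,"fingers": 5.5},{"dx": 0.3,"dy": -0.05,"dz": 0,"ax": 0,"ay": 0,"az": 0,"fingers": 5.5},{"dx": 0.3,"dy": -0.05,"dz": 0,"ax": 0,"ay": 0,"az": 0,"fingers": 5.5},{"dx": 0.3,"dy": -0.05,"dz": 0,"ax": 0,"ay": 0,"az": 0,"fingers": 5.5},{"dx": 0.3,"dy": -0.05,"dz": 0,"ax": 0,"ay": 0,"az": 0,"fingers": 5.5},{"dx": 0.3,"dy": -0.05,"dz": 0,"ax": 0,"ay": 0,"az": 0,"fingers": 5.5}]'

```text
clock: 15.32
position: [530.4, -269.7, 6.7]
orientation: [-3.142, 0.0, 0.243]
contact_force: [-5.0, -2.5, 3.1]
finger_gap: 54.9
finger_force: 2.3
```

```bash
python3 top.py; python3 - <<'E'
from top import *
o=arm.get_obs();p=arm.read_camera("wrist");q=arm.read_camera("top");print(rf(o["position"]),o["position"],np.round(o["contact_force"],1),o["clock"])
a=cv2.resize(p["image"],(400,300));b=cv2.resize(q["image"][110:290,190:345],(400,465))
c=np.zeros((465,800,3),np.uint8);c[:300,:400]=a;c[:,400:]=b;cv2.imwrite("pics/c6.png",c)
E
```

```text
15.325 tcp rf [-142.    4.] [-5.  -2.5  3.1]
0.48 ((616.8599853515625, -34.66005325317383), (28.657054901123047, 40.32310104370117), 11.715632438659668) rf [ -1.9 211.6]
(np.float64(-141.34478225941209), np.float64(4.175111600108579)) [ 530.93933286 -269.36086563    6.68902083] [-2.  -0.3  1.9] 15.425
```

View pics/c6.png

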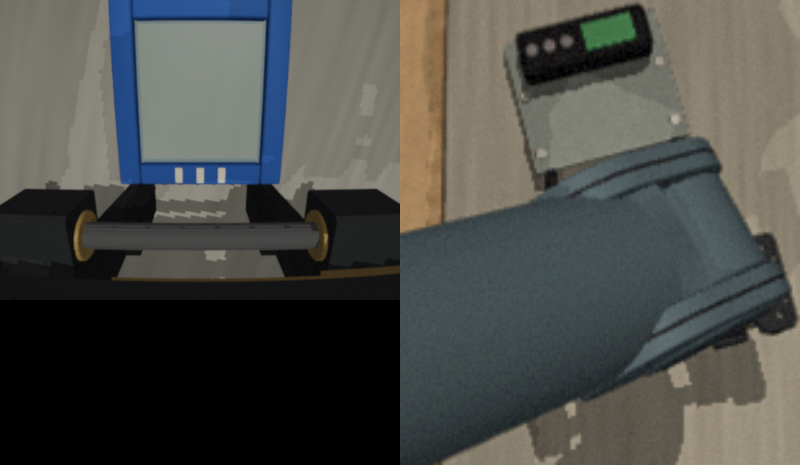

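The wrist half shows both fingertips square on the trailing bar, centred on the ticks, at about 4 N. Next I push gently into the funnel and watch the force.

Call:
carry_out --steps '[{"dx": 0.3,"dy": 0,"dz": 0,"ax": 0,"ay": 0,"az": 0,"fingers": 5.5},{"dx": 0.3,"dy": 0,"dz": 0,"ax": 0,"ay": 0,"az": 0,"fingers": 5.5},{"dx": 0.3,"dy": 0,"dz": 0,"ax": 0,"ay": 0,"az": 0,"fingers": 5.5},{"dx": 0.3,"dy": 0,"dz": 0,"ax": 0,"ay": 0,"az": 0,"fingers": 5.5},{"dx": 0.3,"dy": 0,"dz": 0,"ax": 0,"ay": 0,"az": 0,"fingers": 5.5},{"dx": 0.3,"dy": 0,"dz": 0,"ax": 0,"ay": 0,"az": 0,"fingers": 5.5},{"dx": 0.3,"dy": 0,"dz": 0,"ax": 0,"ay": 0,"az": 0,"fingers": 5.5}]'

```text
clock: 16.4
position: [550.9, -264.5, 6.7]
orientation: [-3.141, -0.0, 0.243]
contact_force: [-3.2, -0.3, 0.9]
finger_gap: 55.1
finger_force: 1.5
```

Call:
carry_out --steps '[{"dx": 0.3,"dy": 0,"dz": 0,"ax": 0,"ay": 0,"az": 0,"fingers": 5.5},{"dx": 0.3,"dy": 0,"dz": 0,"ax": 0,"ay": 0,"az": 0,"fingers": 5.5},{"dx": 0.3,"dy": 0,"dz": 0,"ax": 0,"ay": 0,"az": 0,"fingers": 5.5}]'

```text
clock: 16.77
position: [558.8, -263.6, 6.7]
orientation: [3.14, 0.001, 0.242]
contact_force: [-4.5, -4.6, -1.0]
finger_gap: 54.9
finger_force: 2.7
```

Call:
carry_out --steps '[{"dx": 0.3,"dy": 0,"dz": 0,"ax": 0,"ay": 0,"az": 0,"fingers": 5.5},{"dx": 0.3,"dy": 0,"dz": 0,"ax": 0,"ay": 0,"az": 0,"fingers": 5.5},{"dx": 0.3,"dy": 0,"dz": 0,"ax": 0,"ay": 0,"az": 0,"fingers": 5.5}]'

```text
clock: 17.15
position: [568.3, -260.9, 6.8]
orientation: [3.141, -0.0, 0.243]
contact_force: [-2.8, -1.9, -1.6]
finger_gap: 54.9
finger_force: 1.5
```

Call:
carry_out --steps '[{"dx": 0.3,"dy": 0,"dz": 0,"ax": 0,"ay": 0,"az": 0,"fingers": 5.5},{"dx": 0.3,"dy": 0,"dz": 0,"ax": 0,"ay": 0,"az": 0,"fingers": 5.5},{"dx": 0.3,"dy": 0,"dz": 0,"ax": 0,"ay": 0,"az": 0,"fingers": 5.5},{"dx": 0.3,"dy": 0,"dz": 0,"ax": 0,"ay": 0,"az": 0,"fingers": 5.5},{"dx": 0.3,"dy": 0,"dz": 0,"ax": 0,"ay": 0,"az": 0,"fingers": 5.5}]'

```text
clock: 17.77
position: [582.7, -256.9, 6.8]
orientation: [3.141, 0.0, 0.243]
contact_force: [-3.0, -4.3, -0.7]
finger_gap: 55.5
finger_force: 1.8
```

Call:
carry_out --steps '[{"dx": 0.3,"dy": 0,"dz": 0,"ax": 0,"ay": 0,"az": 0,"fingers": 5.5},{"dx": 0.3,"dy": 0,"dz": 0,"ax": 0,"ay": 0,"az": 0,"fingers": 5.5},{"dx": 0.3,"dy": 0,"dz": 0,"ax": 0,"ay": 0,"az": 0,"fingers": 5.5},{"dx": 0.3,"dy": 0,"dz": 0,"ax": 0,"ay": 0,"az": 0,"fingers": 5.5}]'

```text
clock: 18.27
position: [594.2, -254.3, 6.8]
orientation: [3.141, 0.0, 0.243]
contact_force: [-3.1, -4.2, 0.9]
finger_gap: 55.0
finger_force: 2.1
```

Call:
carry_out --steps '[{"dx": 0.2,"dy": 0,"dz": 0,"ax": 0,"ay": 0,"az": 0,"fingers": 5.5},{"dx": 0.2,"dy": 0,"dz": 0,"ax": 0,"ay": 0,"az": 0,"fingers": 5.5},{"dx": 0.2,"dy": 0,"dz": 0,"ax": 0,"ay": 0,"az": 0,"fingers": 5.5},{"dx": 0.2,"dy": 0,"dz": 0,"ax": 0,"ay": 0,"az": 0,"fingers": 5.5}]'

```text
clock: 18.77
position: [601.9, -252.5, 6.9]
orientation: [3.141, 0.0, 0.243]
contact_force: [-3.4, -4.7, -0.6]
finger_gap: 54.9
finger_force: 2.2
```

The leading edge is about 41 mm in. The stop can come from 50 mm on, so I go slower with short calls.

Call:
carry_out --steps '[{"dx": 0.2,"dy": 0,"dz": 0,"ax": 0,"ay": 0,"az": 0,"fingers": 5.5},{"dx": 0.2,"dy": 0,"dz": 0,"ax": 0,"ay": 0,"az": 0,"fingers": 5.5},{"dx": 0.2,"dy": 0,"dz": 0,"ax": 0,"ay": 0,"az": 0,"fingers": 5.5}]'

```text
clock: 19.15
position: [607.7, -251.1, 6.9]
orientation: [3.141, 0.0, 0.243]
contact_force: [-3.4, -5.6, 0.2]
finger_gap: 55.2
finger_force: 2.2
```

Call:
carry_out --steps '[{"dx": 0.15,"dy": 0,"dz": 0,"ax": 0,"ay": 0,"az": 0,"fingers": 5.5},{"dx": 0.15,"dy": 0,"dz": 0,"ax": 0,"ay": 0,"az": 0,"fingers": 5.5}]'

```text
clock: 19.4
position: [610.6, -250.4, 6.9]
orientation: [3.141, 0.0, 0.243]
contact_force: [-3.8, -3.9, -0.8]
finger_gap: 54.9
finger_force: 2.2
```

Call:
carry_out --steps '[{"dx": 0.15,"dy": 0,"dz": 0,"ax": 0,"ay": 0,"az": 0,"fingers": 5.5},{"dx": 0.15,"dy": 0,"dz": 0,"ax": 0,"ay": 0,"az": 0,"fingers": 5.5}]'

```text
clock: 19.65
position: [613.5, -249.7, 6.9]
orientation: [3.141, 0.0, 0.243]
contact_force: [-2.9, -4.9, -0.2]
finger_gap: 55.4
finger_force: 2.3
```

Call:
carry_out --steps '[{"dx": 0.15,"dy": 0,"dz": 0,"ax": 0,"ay": 0,"az": 0,"fingers": 5.5},{"dx": 0.15,"dy": 0,"dz": 0,"ax": 0,"ay": 0,"az": 0,"fingers": 5.5}]'

```text
clock: 19.9
position: [616.3, -248.9, 6.8]
orientation: [3.141, 0.001, 0.243]
contact_force: [-3.8, -4.7, 0.3]
finger_gap: 54.8
finger_force: 2.4
```

Call:
carry_out --steps '[{"dx": 0.15,"dy": 0,"dz": 0,"ax": 0,"ay": 0,"az": 0,"fingers": 5.5},{"dx": 0.15,"dy": 0,"dz": 0,"ax": 0,"ay": 0,"az": 0,"fingers": 5.5}]'

```text
clock: 20.15
position: [619.1, -248.3, 6.9]
orientation: [3.141, 0.001, 0.243]
contact_force: [-3.8, -4.4, 0.8]
finger_gap: 54.9
finger_force: 2.5
```

Call:
carry_out --steps '[{"dx": 0.15,"dy": 0,"dz": 0,"ax": 0,"ay": 0,"az": 0,"fingers": 5.5},{"dx": 0.15,"dy": 0,"dz": 0,"ax": 0,"ay": 0,"az": 0,"fingers": 5.5}]'

```text
clock: 20.4
position: [619.9, -248.1, 6.8]
orientation: [-3.141, 0.004, 0.242]
contact_force: [-10.6, -4.5, 6.0]
finger_gap: 54.7
finger_force: 6.1
```

The force rose to about 11 N and the advance stopped, with the front at about 59 mm, so this is probably the stop. I'll confirm with a small extra push.

Call:
carry_out --steps '[{"dx": 0.1,"dy": 0,"dz": 0,"ax": 0,"ay": 0,"az": 0,"fingers": 5.5},{"dx": 0,"dy": 0,"dz": 0,"ax": 0,"ay": 0,"az": 0,"fingers": 5.5},{"dx": 0,"dy": 0,"dz": 0,"ax": 0,"ay": 0,"az": 0,"fingers": 5.5}]'

```text
clock: 20.78
position: [619.9, -248.1, 6.8]
orientation: [-3.141, 0.006, 0.242]
contact_force: [-12.0, -4.0, 6.5]
finger_gap: 54.9
finger_force: 6.3
```

Call:
carry_out --steps '[{"dx": 0.1,"dy": 0,"dz": 0,"ax": 0,"ay": 0,"az": 0,"fingers": 5.5},{"dx": 0,"dy": 0,"dz": 0,"ax": 0,"ay": 0,"az": 0,"fingers": 5.5},{"dx": 0,"dy": 0,"dz": 0,"ax": 0,"ay": 0,"az": 0,"fingers": 5.5}]'

```text
clock: 21.15
position: [619.9, -248.1, 6.7]
orientation: [-3.14, 0.007, 0.242]
contact_force: [-14.6, -3.5, 8.3]
finger_gap: 54.9
finger_force: 7.4
```

It doesn't move at 15 N. Backing off straight, lifting and checking.

Call:
carry_out --steps '[{"dx": -0.4,"dy": 0,"dz": 0,"ax": 0,"ay": 0,"az": 0,"fingers": 5.5},{"dx": -1,"dy": 0,"dz": 0,"ax": 0,"ay": 0,"az": 0,"fingers": 5.5},{"dx": -3,"dy": 0,"dz": 0,"ax": 0,"ay": 0,"az": 0,"fingers": 5.5},{"dx": -3,"dy": 0,"dz": -3,"ax": 0,"ay": 0,"az": 0,"fingers": 5.5},{"dx": 0,"dy": 0,"dz": -6,"ax": 0,"ay": 0,"az": 0,"fingers": 5.5},{"dx": -2,"dy": 0,"dz": -6,"ax": 0,"ay": 0,"az": 0,"fingers": 5.5},{"dx": -2,"dy": 0,"dz": -6,"ax": 0,"ay": 0,"az": 0,"fingers": 5.5},{"dx": 0,"dy": 0,"dz": -4,"ax": 0,"ay": 0,"az": 0,"fingers": 5.5},{"dx": 0,"dy": 0,"dz": 0,"ax": 0,"ay": 0,"az": 0,"fingers": 5.5}]'

```text
clock: 22.28
position: [516.3, -273.9, 258.6]
orientation: [3.139, -0.007, 0.245]
contact_force: [0.6, -1.0, -0.5]
finger_gap: 54.6
finger_force: 0.0
```

```bash
python3 look.py w7; python3 - <<'E'
from top import *
p=arm.read_camera("top")
for l in("weight","red_tape","tape_masking","marker"):
    for d in arm.trace(p,l)[:1]: print(l,d["conf"],d["position"])
E
```

```text
22.275 [ 516.3 -273.9  258.6] [179.9  -0.4  14. ] 54.6
window 0.63 3853 [284.  50.] [ 649. -243.    8.] ((647.3295288085938, -242.79531860351562), (41.45523452758789, 90.88346862792969), 14.059260368347168)
reader 0.75 3916 [288.  14.] [ 676. -238.   22.] ((668.3822021484375, -239.29754638671875), (44.042266845703125, 126.04125213623047), 14.119926452636719)
19 3673 ((670.114013671875, -238.82321166992188), (41.578773498535156, 126.71778869628906), 14.116530418395996)
47 0 
tape_masking 0.91 [412.8, 270.2]
```

View pics/w7.png

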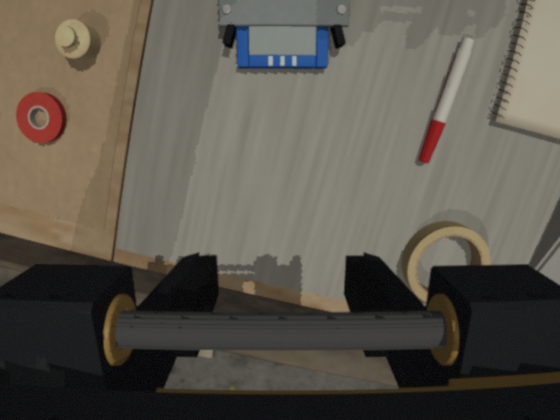

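The wrist view shows the window squarely in the slot between the cheeks: trailing bar at about (282,61) px, standing 41 mm out, yaw equal to the reader's. That matches the position where the push met the stop. The weight, red tape, masking tape and marker appear undisturbed, and the arm is clear. Handing in.

```bash
python3 -c "
from bench import arm
print(arm.close_job())"
```

```text
the job is handed in; nothing more can be done
None
```

I slid the window into the reader slot until it met a firm stop, with its leading edge about 59 mm in, square with the reader and the arm clear. I then handed the job in; the hand-in gave no verdict, and the feeler pin cannot be read directly.

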